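# Fit the tool rest on the sharpening machine's studs and clamp it

### The arm

A 7-joint arm with a two-finger parallel gripper is mounted at the origin on the work surface. World frame = base frame: x ahead of the robot, y to its left, z up, the work surface at z = 0. Lengths are in mm, angles in rad, forces in N, time in s.
With the tool pointing down it reaches from about 350 to 900 mm from the base axis. Payload 7.2 kg.
Tool frame: the origin (TCP) lies at the very end of the fingers, on their centre line; the grasp point (between the pads) lies 19 mm behind it; z points along the fingers, y is the line along which they close (so a half turn about z gives the same grasp; the last joint's range is limited). The gripper opens to 88 mm and grips with 3 to 60 N. Pads are 20 mm wide; open, the fingers measure 115 mm over their backs; the gripper's body (75 mm by 178 mm) begins 61 mm behind the grasp point.
Start: joints at [1.204, 0.411, -0.013, 1.596, 0.006, 1.134, -0.082], TCP at [183.972, -597.314, 222.653] pointing down, gripper open.
Joint ranges: [-2.95, 2.95], [-0.29, 1.99], [-1.47, 1.44], [0.14, 2.54], [-1.03, 4.17], [0.13, 1.85], [-2.86, 2.86]. Speed limits (rad/s): [2.39, 2.39, 3.01, 3.01, 3.14, 3.14, 3.14].

### API

Orientations are given as a unit quaternion [w, x, y, z].
In Python, from workcell import arm, read_camera gives the robot as it stands. The module is installed in compiled form; this text tells all that it offers.
- The arm moves only by the tool play_rows, never from a script. Its argument "steps" is a list of rows, each a list of 7 numbers: the shift along the world's x, y, z in mm, then the turn, a rotation vector about the world's x, y, z in rad, then the finger opening in mm, from 0 to 87.8. In form: [[dx, dy, dz, rx, ry, rz, grip], ...]. A call has 1 to 5 rows; each row is the pose to reach, as a shift and turn from the pose commanded when the call began; what a row does not reach only later rows make up. A row lasts 1/10 s, in which the tool goes at most 50 mm and 8.59 degrees, less where a joint would pass 70% of its speed; a pose out of reach is approached as far as the arm can. A call with a gripper value outside its range is refused whole. The fingers move at their own pace and stop on an object; "squeeze" is the grip in N (left out, the last holds). Time passes only in rows, so rows that repeat a pose let the fingers close. It gives the time, the measured TCP pose, the force, the opening and the grip force at its end, in the units of the state.
- arm.get_obs(): the state, without advancing time (a new reading comes with each control period).
- read_camera(name): name is "scene" or "top" or "wrist"; returns a dict with "color" (480x640x3 uint8, red, green, blue), "K" (3x3 intrinsics, pixels), "D" ([k1, k2, p1, p2, k3] as OpenCV has them; the pictures are not rectified), "R" (3x3) and "t" (3): a world point X has camera coordinates R X + t. Camera axes: x right, y down, z forward; pixel columns grow to the right and rows downward; lengths in mm; the calibration is good to about 2 mm. A picture is of the moment at which its call begins. There is no depth.
- arm.finish_job(): hands the job in; it is judged then, once.
The state is a dict: "clock": time; "joint_pos": joint angles; "dq": joint speeds; "joint_efforts": joint torques, N m; "eef_pos": TCP position; "tool_rot": TCP orientation; "ft_force": force on the tool from outside, world axes, zero at the start; "wrist_torque": the same for the moment, N m; "finger_gap": finger opening in mm; "grasp_force": force on a finger pad.
Only numpy, scipy, OpenCV 4.12 (cv2) and the standard library are available. Lean on these libraries where they do the work, as an engineer would, in place of code of your own. Each camera call takes 0.05 s, during which the arm holds its last target. There are 200 camera calls.

### The job

Mount the steel tool rest on the red sharpening machine: lay its foot plate on the two studs that stand in the deck's slot, its length along the slot, and slide it gently along the slot until both holes drop over the studs; lower it, still held, until it lies flush on the deck. Let go of it, then swing the clamp round by its black knob, over the foot plate, as far as it goes. Never press, ram or drop the rest hard onto the machine, and leave the other things on the bench as they are.

Things in the scene. Friction and masses are not known exactly. Their poses are not given: they have to be found in the camera images.
- machine: the fixed red sharpening machine. Origin on the bench under the centre of its deck; x and y along the deck's edges, z up. The deck is a flat top 70 mm above the bench, 250 mm (x) by 230 mm (y). Deck and studs do not give. More than 80 N between the tool rest and the machine, blows included, is too hard.
- deck (a point): the centre of the deck, on its surface, 70 mm above the bench; axes as the machine's
- slot (a point): the same point: middle of the dark slot, 22 mm wide, flush with the deck, along y. In it stand two rigid steel studs, 90 mm apart along y, 9 mm thick, 14 mm high, tips chamfered to 7.5 mm. The pair is locked with its middle on the slot's line (x = 0), at y anywhere from -20 to +20 mm: where is not measured and must be felt (or looked) for.
- disc (a point): top centre of the pale tan honing disc on the machine's spindle, 200 mm across, 58 mm above the deck, 260 mm to the +y side of the deck's centre; fixed, not used
- rest: the loose steel tool rest, 0.24 to 0.38 kg: a foot plate 80 mm (x) by 130 mm (y), 8 mm thick, with an upright web. Origin under the plate's centre, z up; alike both ways round. On the stud tips its underside is 14 mm above the deck, home it is 0 mm. It starts flat on the bench in one of two places (nearer, farther); the whetstone lies in the other.
- web (a point): top centre of the rest's web: 12 mm thick (x), 70 mm long (y), top 53 mm above the plate's underside; a block at each end, 24 mm wide (x), 7 mm long, reaches 20 mm above the underside. Take the rest here from above, fingers closing along x.
- hole_a (a point): one through hole of the foot plate, 11.5 mm across (1.25 mm play all round the stud), 45 mm along +y from the rest's origin, at the underside
- hole_b (a point): the other, like hole, 45 mm along -y
- clamp (a joint): turning of the flat steel clamp about its upright pivot, in rad: 0 to 0.3 at the start (parked), 1.57 at its stop, over the foot plate; grows anticlockwise seen from above; friction 0.08 N m, stays where left. Jaw and tail point contrary ways; the tail, its top 19 mm above the deck, carries the knob.
- clamp_pivot (a point): the clamp's axis at the deck's surface, 62 mm to the -x side of the slot's middle
- jaw (a point): tip of the clamp's jaw, 46 mm from the axis, 16 mm wide, underside 11 mm above the deck; points along the deck's -y at 0 and +x at the stop; it passes over the foot plate only if that is home
- clamp_knob (a point): top centre of the upright black knob, 14 mm thick, on the clamp's tail: 50 mm from the axis (deck's +y at 0, -x at the stop), top 55 mm above the deck; pinch it from above, it may turn in the fingers
- hone: grey whetstone block, 50 x 120 x 25 mm, loose on the bench beside the tool rest's places; origin under its centre
- scissors: pair of steel scissors lying half open, about 170 mm long; origin at the rivet, on the bench
- oil: oil bottle, 48 mm across, 120 mm tall; origin under its centre
- jar: small amber jar with steel cap, 60 mm across, 70 mm tall; origin under its centre
There are look-alikes about, which are no part of the job. What is shaped like the rest but pink or purple is not meant.

How it is judged (in metres and radians):
On the way, in this order (a step that is already met when the one before it is completed fails the run):
1. the tool rest lies home on the deck with both holes over the studs, and is let go, the clamp not yet over it (z of rest in the frame of deck below 0.0035 m and x of rest in the frame of deck between -0.008 and 0.008 m and y of rest in the frame of deck between -0.028 and 0.028 m and angle between rest's own z axis and vertical below 0.04 rad and angle between the y axis of rest and the y axis of deck, either way round below 0.1 rad and contact force between rest and the fingers below 0.1 N and linear speed of rest below 0.01 m/s and value of joint clamp below 0.7 rad), for 0.2 s.
2. the clamp is swung over the foot plate to its stop (value of joint clamp above 1.35 rad), for 0.2 s.
At the end, for the whole second after the job is handed in: the tool rest is flush on the deck (underside within 3.5 mm, within 8 mm of the slot's line and 28 mm of its middle, tilt under 0.04 rad, in line with the slot within 0.1 rad), both holes over the studs, released and still; the clamp stands over its foot plate, past 1.35 rad (z of rest in the frame of deck below 0.0035 m and x of rest in the frame of deck between -0.008 and 0.008 m and y of rest in the frame of deck between -0.028 and 0.028 m and angle between rest's own z axis and vertical below 0.04 rad and angle between the y axis of rest and the y axis of deck, either way round below 0.1 rad and contact force between rest and the fingers below 0.1 N and linear speed of rest below 0.01 m/s and value of joint clamp above 1.35 rad); the robot touches nothing.
It fails at once if the tool rest is pressed or knocked on the machine with more than 80 N (contact force between rest and machine above 80 N).
It fails at once if another thing on the bench is moved by more than 25 mm (distance of any of hone, scissors, oil, jar from where it was at the start of the episode above 0.025 m).
It also fails if it takes over 72 s, if anything falls off the work surface, if the arm or the gripper's body presses on something with over 40 N, if the wrist force passes 120 N, or if a joint passes its speed limit or range.

## Working session

There is one attempt and no reset: what is moved stays moved. The work goes in short steps, Python scripts to look and compute and a tool call to move; the robot and the scene stay as the last step left them, time stands still between calls to the robot, and variables do not carry over. Pictures are saved under pics/ and viewed, at most 10 in all, crops included, and the job is handed in when it is done.

Besides the shell and the picture viewer there is one more tool, called after "Request:" in YAML: its name, and indented under it one key for each argument. play_rows: Moves the arm, as the interface text tells. Its arguments: {"type":"object","properties":{"steps":{"type":"array","items":{"type":"array","items":{"type":"number"}}},"squeeze":{"type":"number"}},"required":["steps"]}

```bash
mkdir -p pics; cat > h.py <<'E'
import numpy as np, cv2, pickle
from workcell import arm, read_camera
def snap(n,f):
    c=read_camera(n); cv2.imwrite('pics/'+f+'.png',c['color'][:,:,::-1]); pickle.dump(c,open('pics/'+f+'.pkl','wb')); return c
def load(f): return pickle.load(open('pics/'+f+'.pkl','rb'))
def ray(c,uv,z):
    p=cv2.undistortPoints(np.array([[uv]],float),c['K'],np.array(c['D']))[0,0]
    R=np.array(c['R']);t=np.array(c['t']).ravel()
    o=-R.T@t; d=R.T@np.array([p[0],p[1],1]); return o+d*(z-o[2])/d[2]
def proj(c,X):
    return cv2.projectPoints(np.array(X,float).reshape(-1,3),cv2.Rodrigues(np.array(c['R']))[0],np.array(c['t'],float).ravel(),c['K'],np.array(c['D']))[0][:,0]
E
python3 - <<'E'
from h import *
a=snap('scene','s0');b=snap('top','t0')
for c in(a,b): print(-np.array(c['R']).T@np.array(c['t']).ravel())
print(arm.get_obs())
E
```

```text
[1112.95825719 -610.67071259  891.05628961]
[ 370.8082391  -111.84449954 1681.36735508]
{'clock': 0.1, 'joint_pos': array([ 1.20380214,  0.41186181, -0.01273647,  1.59692776,  0.0056002 ,
        1.13431339, -0.08218003]), 'dq': array([ 0.00037181, -0.00167052,  0.00192688,  0.00031642,  0.00120383,
        0.00023229, -0.00125132]), 'joint_efforts': array([ 4.52941938e-03, -5.89097607e+01,  6.44708835e-01, -2.91710526e+01,
       -5.37193206e-02,  1.45209313e-02,  6.71170639e-06]), 'eef_pos': array([ 183.8252529 , -596.8852505 ,  221.88027867]), 'tool_rot': array([-7.20630146e-04,  9.88855776e-01,  1.48874813e-01, -1.56159981e-04]), 'ft_force': array([-0.18621889,  0.07324107, -0.51102449]), 'wrist_torque': array([ 0.01435744, -0.05608113, -0.00311901]), 'grasp_force': 0.0, 'finger_gap': 87.79677180789794}
```

View pics/t0.png

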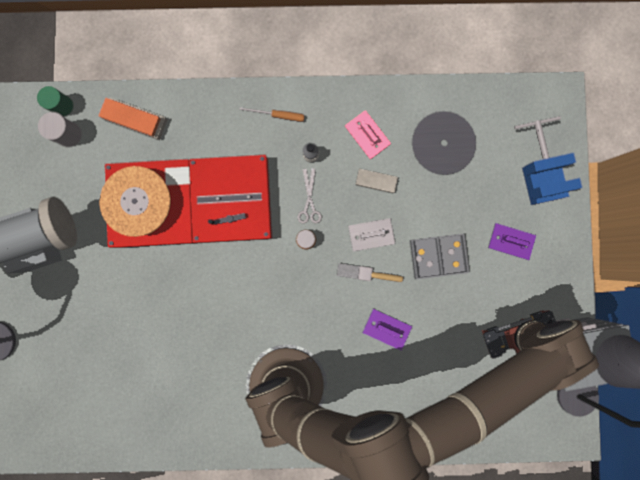

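View pics/s0.png

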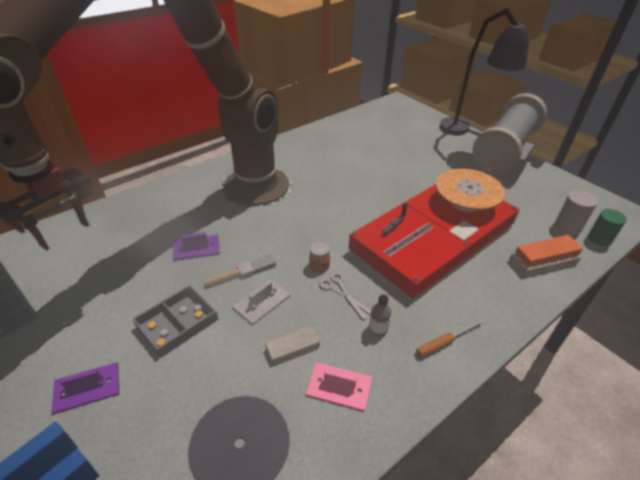

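Top view candidates: steel/grey rest (372,234), pink (369,133), purple (512,240), purple (388,328), whetstone (377,180). By the description it is the grey one at (372,234). Next I'll take one crop to check the rest and deck.

```bash
python3 - <<'E'
from h import *
c=load('t0');im=c['color'][:,:,::-1]
a=cv2.resize(im[205:265,335:410],None,fx=8,fy=8,interpolation=cv2.INTER_CUBIC)
b=cv2.resize(im[145:255,180:280],None,fx=8*60/110,fy=8*60/110,interpolation=cv2.INTER_CUBIC)[:480]
b=cv2.resize(im[145:255,185:280],(414,480),interpolation=cv2.INTER_CUBIC)
a=cv2.resize(a,(386,309)); a=cv2.copyMakeBorder(a,0,171,0,0,cv2.BORDER_CONSTANT)
cv2.imwrite('pics/crop.png',np.hstack([a,b]))
E
```

```text
(no output)
```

View pics/crop.png

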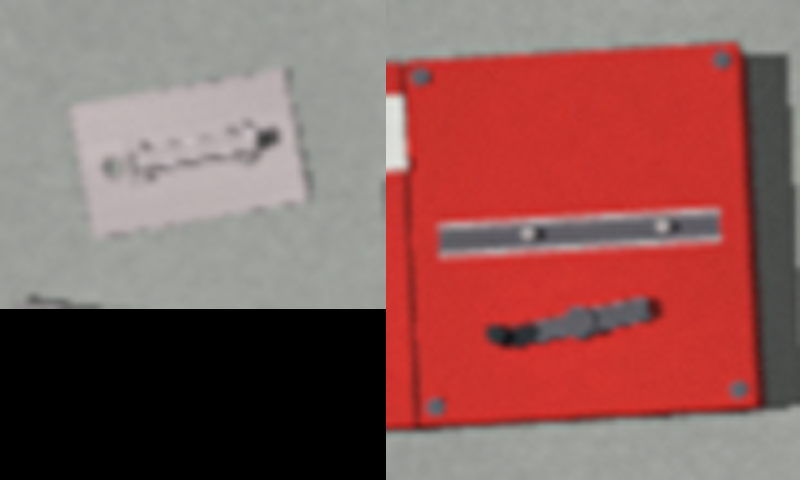

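```bash
cat >> h.py <<'E'
def A(p): return (335+(p[0]+.5)/5.147-.5, 205+(p[1]+.5)/5.147-.5)
def B(p): return (185+(p[0]-386+.5)/4.358-.5, 145+(p[1]+.5)/4.364-.5)
E
python3 - <<'E'
from h import *
np.set_printoptions(precision=1,suppress=True)
c=load('t0')
P=np.array([ray(c,A(p),8) for p in [(72,103),(285,68),(307,203),(95,238)]]);print(P,P.mean(0))
d=P[0]+P[3]-P[1]-P[2];print('yaw y axis',np.degrees(np.arctan2(d[1],d[0])),np.linalg.norm(d)/2)
S=np.array([ray(c,B(p),70) for p in [(438,241),(721,226)]]);print('slot',S,S.mean(0));d=S[0]-S[1];print(np.degrees(np.arctan2(d[1],d[0])),np.linalg.norm(d))
D=np.array([ray(c,B(p),70) for p in [(406,62),(740,43),(760,405),(418,427)]]);print('deck',D,D.mean(0))
T=np.array([ray(c,B(p),84) for p in [(528,232),(662,226)]]);print('studs',T,T.mean(0));print(np.linalg.norm(T[0]-T[1]))
K=[ray(c,B((583,321)),85),ray(c,B((493,333)),125)];print('pivot,knob',K)
E
```

```text
[[ 483.3 -198.7    8. ]
 [ 501.4 -325.8    8. ]
 [ 420.9 -336.6    8. ]
 [ 402.9 -210.4    8. ]] [ 452.1 -267.9    8. ]
yaw y axis 98.12812356375044 127.8727958429159
slot [[561.7 250.3  70. ]
 [567.8  59.   70. ]] [564.8 154.7  70. ]
91.8225796720166 191.40446936502016
deck [[684.  270.9  70. ]
 [692.1  44.2  70. ]
 [446.3  34.7  70. ]
 [436.4 265.1  70. ]] [564.7 153.7  70. ]
studs [[564.8 186.9  84. ]
 [566.9  97.1  84. ]] [565.9 142.   84. ]
89.81582027522782
pivot,knob [array([504.2, 150.6,  85. ]), array([494.3, 202.8, 125. ])]
```

Steel rest at (452,-268), its y axis at 98°. The deck centre is (565,154) with the slot at 91.9°. Studs are 90 mm apart (matches), with their middle about 12 mm on the -y side. The pivot is 61 mm on -x. All of this is consistent with the given sizes, so I'm moving above the rest.

Request:
play_rows:
  steps:
    - [27,33,0,0,0,0.14,87]
    - [54,66,0,0,0,0.28,87]
    - [81,99,-5,0,0,0.42,87]
    - [108,132,-10,0,0,0.56,87]
    - [135,165,-15,0,0,0.7,87]

```text
clock: 0.6
eef_pos: [319.6, -430.7, 207.3]
tool_rot: [-0.0, 0.877, 0.481, -0.0]
ft_force: [0.1, -0.3, 0.1]
finger_gap: 86.6
grasp_force: 0.0
```

Request:
play_rows:
  steps:
    - [27,33,-10,0,0,0.14,87]
    - [54,66,-20,0,0,0.28,87]
    - [81,99,-30,0,0,0.42,87]
    - [108,132,-40,0,0,0.56,87]
    - [133,164,-50,0,0,0.71,87]

```text
clock: 1.1
eef_pos: [452.8, -266.7, 157.2]
tool_rot: [0.0, 0.654, 0.756, 0.0]
ft_force: [0.2, -0.2, 0.6]
finger_gap: 86.8
grasp_force: 0.0
```

Request:
play_rows:
  steps:
    - [0,0,0,0,0,0,87]
    - [0,0,0,0,0,0,87]

```text
clock: 1.3
eef_pos: [452.0, -267.5, 157.1]
tool_rot: [-0.001, 0.656, 0.755, -0.0]
ft_force: [0.7, -0.8, -0.2]
finger_gap: 87.1
grasp_force: 0.0
```

```bash
python3 - <<'E'
from h import *
c=snap('wrist','w0');print(-np.array(c['R']).T@np.array(c['t']).ravel(),arm.get_obs())
E
```

```text
[ 441.31619291 -189.96317873  320.21472012] {'clock': 1.35, 'joint_pos': array([ 0.80678461,  0.35137487, -0.44923864,  1.88778994,  0.1859934 ,
        0.94406658,  0.40838522]), 'dq': array([ 0.02075686, -0.01022389,  0.0192745 , -0.00303121, -0.00145372,
        0.00059077, -0.00057093]), 'joint_efforts': array([-1.42916769e+00, -4.83854163e+01, -5.03661051e+00, -2.54246199e+01,
       -1.50504014e-01, -8.52369976e-05,  2.50013592e-02]), 'eef_pos': array([ 451.45062345, -268.73457726,  157.34855726]), 'tool_rot': array([-3.77843002e-04,  6.57156183e-01,  7.53754285e-01, -2.94456192e-04]), 'ft_force': array([ 0.19351636,  0.08177348, -0.09868625]), 'wrist_torque': array([-0.03853802, -0.06950698, -0.03026363]), 'grasp_force': 0.0, 'finger_gap': 86.92139595994865}
```

View pics/w0.png

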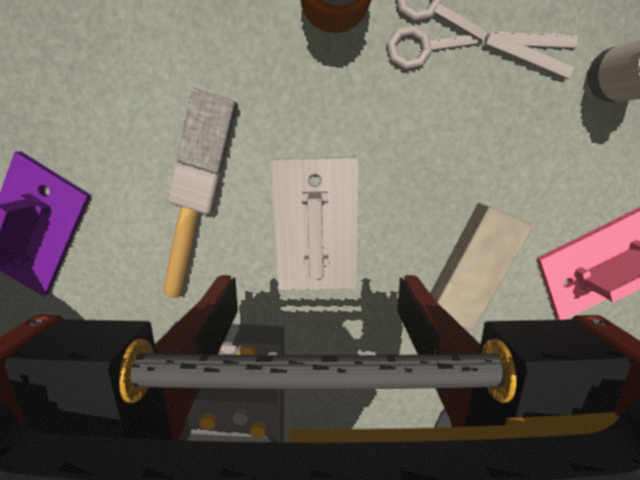

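The wrist view shows the steel rest's plate corners at (272,159), (357,158), (358,289), (277,290). The web top runs from (315,197) to (317,279), centred between the fingers. The whetstone is at (485,265), clear of it.

```bash
python3 - <<'E'
from h import *
np.set_printoptions(precision=1,suppress=True)
c=load('w0')
P=np.array([ray(c,p,8) for p in [(272,159),(357,158),(358,289),(277,290)]]);print(P,P.mean(0))
d=P[0]+P[1]-P[2]-P[3];print(np.degrees(np.arctan2(d[1],d[0])),np.linalg.norm(d)/2)
print([np.linalg.norm(P[i]-P[(i+1)%4]) for i in range(4)])
W=np.array([ray(c,p,53) for p in [(315,197),(316.5,279)]]);print('web',W,W.mean(0));d=W[0]-W[1];print(np.degrees(np.arctan2(d[1],d[0])),np.linalg.norm(d))
h=ray(c,(315,180),8);print('hole',h)
from scipy.spatial.transform import Rotation as Ro
q=arm.get_obs()['tool_rot'];R=Ro.from_quat(np.r_[q[1:],q[0]]).as_matrix();print(R, np.degrees(np.arctan2(R[1,1],R[0,1])))
# predicted
E
```

```text
[[ 401.7 -209.5    8. ]
 [ 479.  -197.8    8. ]
 [ 502.4 -326.8    8. ]
 [ 420.  -339.5    8. ]] [ 450.8 -268.4    8. ]
99.1589281221629 131.18512744511935
[np.float64(78.1411728006117), np.float64(131.1239063348887), np.float64(83.38085634363904), np.float64(131.29869692700387)]
web [[ 445.1 -231.8   53. ]
 [ 456.1 -302.7   53. ]] [ 450.6 -267.3   53. ]
98.87754793753756 71.71220159940908
hole [ 443.5 -223.1    8. ]
[[-0.1  1.  -0. ]
 [ 1.   0.1  0. ]
 [ 0.  -0.  -1. ]] 7.8333012905716455
```

Request:
play_rows:
  steps:
    - [-1,0,-40,0,0,0.01,60]
    - [-1,0,-80,0,0,0.01,50]
    - [-1,0,-110,0,0,0.01,50]
    - [-1,0,-130,0,0,0.01,50]
    - [-1,0,-137,0,0,0.01,50]

```text
clock: 1.85
eef_pos: [448.8, -269.4, 18.8]
tool_rot: [-0.001, 0.654, 0.756, -0.001]
ft_force: [0.7, -0.2, -0.7]
finger_gap: 51.7
grasp_force: 0.0
```

Request:
play_rows:
  squeeze: 40
  steps:
    - [0,0,0,0,0,0,30]
    - [0,0,0,0,0,0,8]
    - [0,0,0,0,0,0,8]
    - [0,0,0,0,0,0,8]
    - [0,0,0,0,0,0,8]

```text
clock: 2.35
eef_pos: [451.2, -268.6, 21.4]
tool_rot: [0.001, 0.653, 0.757, -0.0]
ft_force: [-4.1, -0.4, 2.9]
finger_gap: 13.7
grasp_force: 1.9
```

Request:
play_rows:
  steps:
    - [0,0,0,0,0,0,8]
    - [0,0,0,0,0,0,8]
    - [0,0,5,0,0,0,8]
    - [0,0,20,0,0,0,8]
    - [0,0,40,0,0,0,8]

```text
clock: 2.85
eef_pos: [450.0, -267.6, 60.2]
tool_rot: [-0.001, 0.653, 0.758, -0.0]
ft_force: [0.0, 0.5, -3.9]
finger_gap: 11.8
grasp_force: 40.0
```

Grasp holds. I'm carrying it to just short of the studs, then looking with the wrist camera.

Request:
play_rows:
  steps:
    - [5,10,45,0,0,-0.01,8]
    - [25,45,75,0,0,-0.03,8]
    - [45,85,95,0,0,-0.05,8]
    - [60,125,95,0,0,-0.07,8]
    - [75,165,95,0,0,-0.09,8]

```text
clock: 3.35
eef_pos: [526.5, -101.8, 156.5]
tool_rot: [0.001, 0.687, 0.727, 0.0]
ft_force: [-0.4, -0.6, -4.3]
finger_gap: 11.9
grasp_force: 40.0
```

Request:
play_rows:
  steps:
    - [15,40,0,0,0,-0.01,8]
    - [27,80,0,0,0,-0.02,8]
    - [36,107,0,0,0,-0.027,8]
    - [40,123,0,0,0,-0.027,8]
    - [40,123,0,0,0,-0.027,8]

```text
clock: 3.85
eef_pos: [565.8, 23.4, 155.4]
tool_rot: [-0.001, 0.694, 0.72, 0.0]
ft_force: [0.3, 1.5, -3.5]
finger_gap: 12.0
grasp_force: 40.0
```

Request:
play_rows:
  steps:
    - [0,0,0,0,0,0,8]
    - [0,0,0,0,0,0,8]

```text
clock: 4.05
eef_pos: [565.5, 18.1, 155.4]
tool_rot: [0.0, 0.697, 0.717, -0.001]
ft_force: [-0.2, -0.1, -4.2]
finger_gap: 11.7
grasp_force: 40.0
```

```bash
python3 - <<'E'
from h import *
o=arm.get_obs();print(o['eef_pos'],o['tool_rot'],o['ft_force'],o['joint_pos'])
c=snap('wrist','w1')
E
```

```text
[565.49796376  18.07017184 155.38515495] [ 3.93484905e-06  6.96625598e-01  7.17434598e-01 -6.11106568e-04] [-0.19143729 -0.08028211 -4.1974246 ] [ 0.26669283  0.42886795 -0.50291556  1.79165964  0.24395219  0.98384135
 -0.3049414 ]
```

View pics/w1.png

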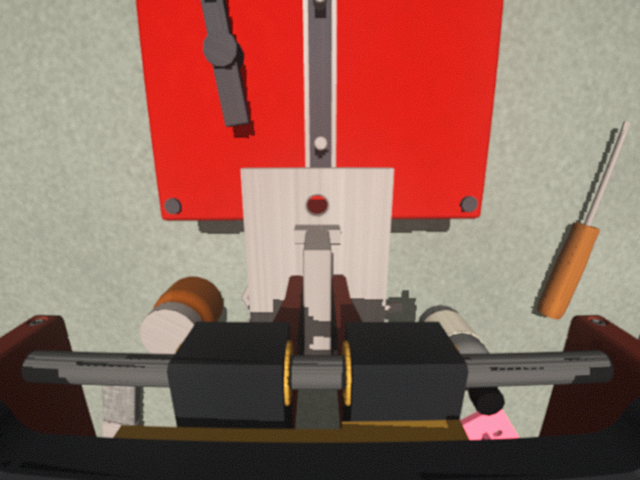

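Wrist view: stud tips at (320,143) and (320,5), the plate's front hole at (317,205), slot between columns about 305 and 336. I'll measure the hole and stud in the same image.

```bash
python3 - <<'E'
from h import *
np.set_printoptions(precision=1,suppress=True)
c=load('w1'); g=cv2.cvtColor(c['color'],cv2.COLOR_RGB2GRAY)
zt=155.4-20.7+8
E=np.array([ray(c,p,zt) for p in [(242,169),(391,168)]]);print('front edge',E,np.linalg.norm(E[0]-E[1]),np.degrees(np.arctan2(*(E[1]-E[0])[[1,0]])))
print('hole',ray(c,(317,205),zt))
s=[ray(c,p,84) for p in [(320,143),(320,5)]];print('studs',s,np.linalg.norm(s[0]-s[1]),(s[0]+s[1])/2)
L=[ray(c,p,70) for p in [(304.5,160),(336.5,160),(303.5,40),(338,40)]];print('slot',L,[np.linalg.norm(L[0]-L[1]),np.linalg.norm(L[2]-L[3])])
d=(L[2]+L[3]-L[0]-L[1]);print('slot ang',np.degrees(np.arctan2(d[1],d[0])))
for e in [[(162,217),(481,215)],[(138,0),(161,200)],[(503,0),(482,200)]]:
    a=[ray(c,p,70) for p in e];d=a[1]-a[0];print(a,np.degrees(np.arctan2(d[1],d[0])))
from scipy.spatial.transform import Rotation as Ro
q=arm.get_obs()['tool_rot'];R=Ro.from_quat(np.r_[q[1:],q[0]]).as_matrix();print('tool y',np.degrees(np.arctan2(R[1,1],R[0,1])))
big=cv2.resize(c['color'][120:230,270:370,::-1],None,fx=5,fy=5,interpolation=cv2.INTER_CUBIC);cv2.imwrite('pics/c1.png',big)
E
```

```text
front edge [[524.2  82.3 142.7]
 [602.   85.1 142.7]] 77.78328763821823 2.028632851858111
hole [563.9  64.3 142.7]
studs [array([565. ,  96.4,  84. ]), array([562.4, 180.5,  84. ])] 84.13744966845968 [563.7 138.5  84. ]
slot [array([554.1,  84.1,  70. ]), array([577.5,  84.7,  70. ]), array([551.9, 163.8,  70. ]), array([575.1, 164.5,  70. ])] [np.float64(23.405041065731133), np.float64(23.286928143106145)]
slot ang 91.66186504821705
[array([444.2,  38.5,  70. ]), array([691.4,  47.2,  70. ])] 2.037346594971136
[array([440. , 187.9,  70. ]), array([444.8,  51.8,  70. ])] -87.96941555670494
[array([685.1, 195. ,  70. ]), array([690.2,  58.9,  70. ])] -87.82268577197229
tool y 1.6623972369033688
```

View pics/c1.png

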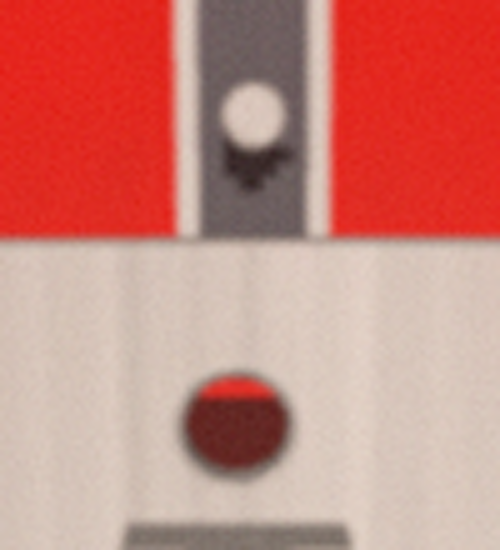

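Request:
play_rows:
  steps:
    - [0,30,0,0,0,0.005,8]
    - [-1,65,0,0,0,0.005,8]
    - [-1.7,95,0,0,0,0.005,8]
    - [-1.7,115,0,0,0,0.005,8]
    - [-1.7,122,0,0,0,0.005,8]

```text
clock: 4.6
eef_pos: [564.0, 143.4, 155.8]
tool_rot: [-0.0, 0.694, 0.72, 0.0]
ft_force: [-0.9, -0.8, -3.3]
finger_gap: 11.7
grasp_force: 40.0
```

Request:
play_rows:
  steps:
    - [0,0,-10,0,0,0,8]
    - [0,0,-25,0,0,0,8]
    - [0,0,-38,0,0,0,8]
    - [0,0,-45,0,0,0,8]
    - [0,0,-47,0,0,0,8]

```text
clock: 5.1
eef_pos: [563.5, 140.6, 107.0]
tool_rot: [-0.001, 0.695, 0.719, -0.001]
ft_force: [-0.2, -0.7, -4.1]
finger_gap: 11.9
grasp_force: 40.0
```

Request:
play_rows:
  steps:
    - [0,0,0,0,0,0,8]
    - [0,0,0,0,0,0,8]
    - [0,0,0,0,0,0,8]

```text
clock: 5.4
eef_pos: [564.6, 141.8, 109.2]
tool_rot: [0.0, 0.694, 0.72, 0.0]
ft_force: [-0.1, -1.0, -4.1]
finger_gap: 12.1
grasp_force: 40.0
```

```bash
python3 - <<'E'
from h import *
o=arm.get_obs();print(o['eef_pos'],o['tool_rot'],o['ft_force'],o['joint_pos'])
c=snap('wrist','w2')
p=proj(c,[563.8-1.5,141.8+45,o['eef_pos'][2]-12.7])[0].astype(int);print(p)
cr=c['color'][max(p[1]-80,0):p[1]+80,p[0]-100:p[0]+100,::-1]
cv2.imwrite('pics/c2.png',cv2.resize(cr,None,fx=3.5,fy=3.5,interpolation=cv2.INTER_CUBIC))
E
```

```text
[564.63587554 141.83917588 109.20271409] [2.69789844e-04 6.94254870e-01 7.19729060e-01 4.26847180e-04] [-0.07574384 -1.02806398 -4.10622094] [ 0.04704189  0.51208561 -0.50641106  1.79392073  0.30530126  0.91281816
 -0.55744149]
[315 207]
```

View pics/c2.png

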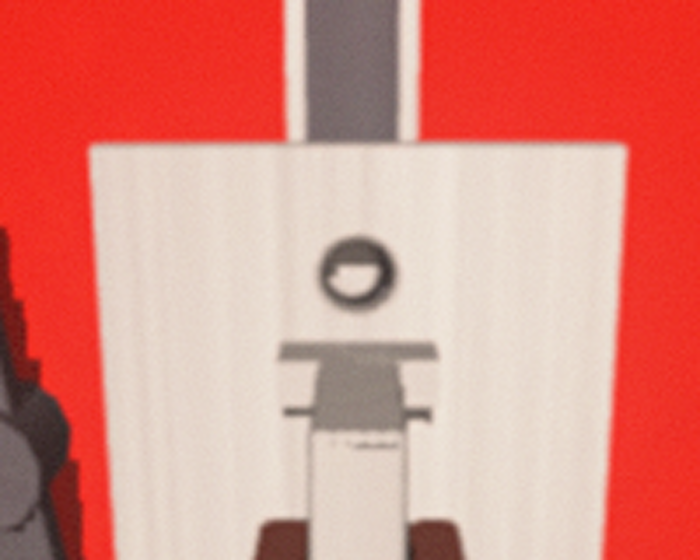

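Through the hole at crop (357,273) the bright stud tip shows roughly at the centre. I'll compute the expected parallax.

```bash
python3 - <<'E'
from h import *
c=load('w2')
for x,y in[(562.3,186.8)]:
    a=proj(c,[[x,y,96],[x,y,84],[x+1,y,84],[x,y+1,84],[x,y+30,70]])
    print((a-a[0])*3.5)
s=cv2.resize(c['color'][127:287,215:415,::-1][60:95,85:120],None,fx=16,fy=16,interpolation=cv2.INTER_CUBIC)
cv2.imwrite('pics/c3.png',s)
E
```

```text
[[   0.            0.        ]
 [   0.20883117  -13.66532461]
 [   6.30537721  -13.45237775]
 [   0.41943847  -19.70634243]
 [   6.56469834 -203.77771391]]
```

View pics/c3.png

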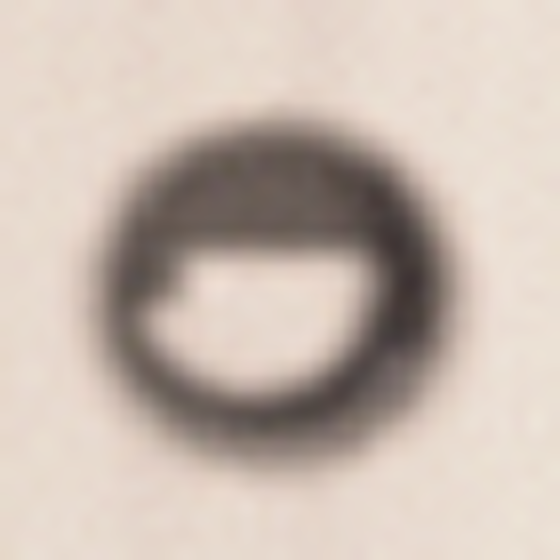

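The stud sits about 0.7 mm toward -x and 2 mm toward -y of the hole. I'll correct that and lower gently.

Request:
play_rows:
  squeeze: 40
  steps:
    - [-0.7,-2,0,0,0,0,8]
    - [-0.7,-2,-1.5,0,0,0,8]
    - [-0.7,-2,-3,0,0,0,8]
    - [-0.7,-2,-4.5,0,0,0,8]
    - [-0.7,-2,-5.5,0,0,0,8]

```text
clock: 5.95
eef_pos: [563.5, 139.7, 102.9]
tool_rot: [-0.0, 0.694, 0.72, -0.0]
ft_force: [-0.3, -0.8, -4.1]
finger_gap: 11.7
grasp_force: 40.0
```

Request:
play_rows:
  steps:
    - [0,0,-0.5,0,0,0,8]
    - [0,0,-0.5,0,0,0,8]

```text
clock: 6.15
eef_pos: [563.5, 139.7, 102.5]
tool_rot: [-0.0, 0.694, 0.72, -0.0]
ft_force: [0.9, -0.9, -3.4]
finger_gap: 12.0
grasp_force: 40.0
```

Request:
play_rows:
  steps:
    - [0,0,-1,0,0,0,8]
    - [0,0,-2,0,0,0,8]
    - [0,0,-2,0,0,0,8]

```text
clock: 6.45
eef_pos: [563.5, 139.7, 100.5]
tool_rot: [-0.0, 0.694, 0.72, -0.0]
ft_force: [0.8, 0.3, -3.4]
finger_gap: 11.6
grasp_force: 40.0
```

Request:
play_rows:
  steps:
    - [0,0,-1,0,0,0,8]
    - [0,0,-2,0,0,0,8]
    - [0,0,-2,0,0,0,8]

```text
clock: 6.75
eef_pos: [563.5, 139.6, 98.5]
tool_rot: [-0.0, 0.694, 0.72, -0.0]
ft_force: [-0.3, -0.4, -3.9]
finger_gap: 12.0
grasp_force: 40.0
```

The holes are over the studs with no load. Lowering to home.

Request:
play_rows:
  steps:
    - [0,0,-1,0,0,0,8]
    - [0,0,-2,0,0,0,8]
    - [0,0,-3,0,0,0,8]
    - [0,0,-4,0,0,0,8]
    - [0,0,-4,0,0,0,8]

```text
clock: 7.25
eef_pos: [563.5, 139.6, 94.4]
tool_rot: [-0.0, 0.694, 0.72, -0.0]
ft_force: [0.1, 0.2, -3.7]
finger_gap: 12.0
grasp_force: 40.0
```

Request:
play_rows:
  steps:
    - [0,0,-1,0,0,0,8]
    - [0,0,-2,0,0,0,8]
    - [0,0,-2.5,0,0,0,8]
    - [0,0,-2.5,0,0,0,8]

```text
clock: 7.65
eef_pos: [563.5, 139.6, 92.0]
tool_rot: [-0.0, 0.694, 0.72, -0.0]
ft_force: [-0.8, -0.4, -4.3]
finger_gap: 12.0
grasp_force: 40.0
```

Request:
play_rows:
  steps:
    - [0,0,-0.5,0,0,0,8]
    - [0,0,-0.5,0,0,0,8]
    - [0,0,-1,0,0,0,8]
    - [0,0,-1,0,0,0,8]

```text
clock: 8.05
eef_pos: [563.6, 139.7, 91.3]
tool_rot: [0.0, 0.694, 0.72, 0.0]
ft_force: [0.0, -0.6, -0.3]
finger_gap: 12.0
grasp_force: 40.0
```

Request:
play_rows:
  steps:
    - [0,0,-0.4,0,0,0,8]
    - [0,0,-0.4,0,0,0,8]

```text
clock: 8.25
eef_pos: [563.6, 139.7, 91.3]
tool_rot: [0.0, 0.694, 0.72, 0.0]
ft_force: [-2.3, -0.2, 4.5]
finger_gap: 12.2
grasp_force: 40.0
```

Flush: contact force builds at TCP 91.3. Releasing, with the fingers opened only a little because the clamp is close.

Request:
play_rows:
  steps:
    - [0,0,0.4,0,0,0,14]
    - [0,0,0.4,0,0,0,20]
    - [0,0,0.4,0,0,0,30]
    - [0,0,0.4,0,0,0,30]
    - [0,0,0.4,0,0,0,30]

```text
clock: 8.75
eef_pos: [563.6, 139.7, 91.1]
tool_rot: [0.0, 0.694, 0.72, 0.0]
ft_force: [-0.7, -0.3, 0.0]
finger_gap: 29.6
grasp_force: 0.0
```

Request:
play_rows:
  steps:
    - [0,0,20,0,0,0,30]
    - [0,0,50,0,0,0,30]
    - [0,0,80,0,0,0,30]
    - [0,0,110,0,0,0,30]
    - [0,0,130,0,0,0,30]

```text
clock: 9.25
eef_pos: [564.1, 140.0, 223.4]
tool_rot: [0.001, 0.694, 0.72, 0.001]
ft_force: [0.8, -0.4, -0.1]
finger_gap: 30.2
grasp_force: 0.0
```

Request:
play_rows:
  steps:
    - [-60,-25,-10,0,0,0,40]
    - [-60,-25,-10,0,0,0,40]
    - [-60,-25,-10,0,0,0,40]
    - [-60,-25,-10,0,0,0,40]

```text
clock: 9.65
eef_pos: [504.3, 114.7, 211.7]
tool_rot: [0.0, 0.694, 0.72, 0.001]
ft_force: [1.1, -0.1, 0.1]
finger_gap: 40.2
grasp_force: 0.0
```

```bash
python3 - <<'E'
from h import *
o=arm.get_obs();print(o['eef_pos'],o['tool_rot'],o['ft_force'],o['joint_pos'])
c=snap('wrist','w3');snap('top','t3')
E
```

```text
[504.30196235 114.71776596 211.65219548] [4.68709748e-04 6.94416769e-01 7.19572664e-01 5.58658890e-04] [ 1.11715658 -0.13488304  0.06228002] [ 0.15042216  0.29155857 -0.56691432  1.84099335  0.17856552  1.05811256
 -0.44964632]
```

View pics/w3.png

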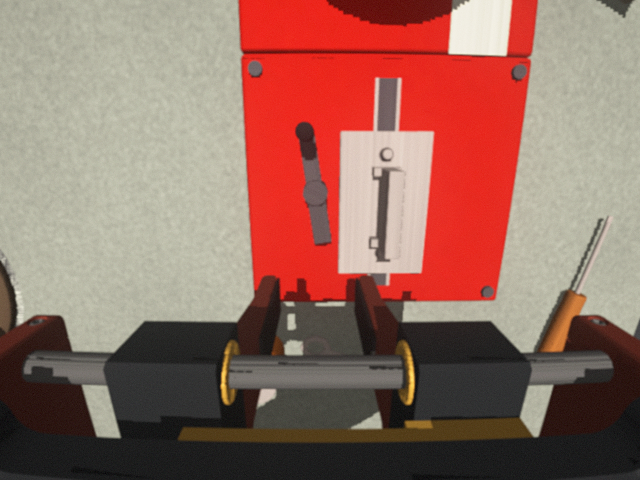

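The rest is seated, with the stud visible in the hole at (387,154). Knob top is at (305,131), pivot at (315,192), jaw tip at (322,243).

```bash
python3 - <<'E'
from h import *
np.set_printoptions(precision=1,suppress=True)
c=load('w3')
k=ray(c,(305,131),125);p=ray(c,(315,192),91);j=ray(c,(322,243),86)
s=ray(c,(387,154),84);print('knob',k,'piv',p,'jaw',j,'stud',s)
a=np.radians(1.9);ex=np.array([np.cos(a),np.sin(a)]);ey=np.array([-ex[1],ex[0]])
O=np.array([564.6,154.2]);P=O-62*ex;print('nominal pivot',P)
for Q in(P,p[:2]):
    d=k[:2]-Q;print(np.linalg.norm(d),'theta',np.arctan2(-d@ex,d@ey))
K=ray(load('t3'),B((493,333)),125);print('top',K)
th0=np.arctan2(-(k[:2]-P)@ex,(k[:2]-P)@ey)
for th in np.linspace(th0,1.62,8): print(round(th,2),P+50*(-np.sin(th)*ex+np.cos(th)*ey))
E
```

```text
knob [492.5 201.2 125. ] piv [501.1 152.5  91. ] jaw [509.  105.6  86. ] stud [561.5 186.3  84. ]
nominal pivot [502.6 152.1]
50.06215688088018 theta 0.17162425907956072
49.40729059694605 theta 0.14273568779555731
top [494.3 202.8 125. ]
0.17 [492.5 201.1]
0.38 [482.6 198. ]
0.59 [473.6 192.9]
0.79 [465.9 186.1]
1.0 [459.7 177.8]
1.21 [455.4 168.4]
1.41 [453.  158.4]
1.62 [452.8 148. ]
```

Request:
play_rows:
  steps:
    - [-5,40,-10,0,0,0,38]
    - [-11.5,75,-30,0,0,0,38]
    - [-11.5,87,-55,0,0,0,38]
    - [-11.5,87,-75,0,0,0,38]
    - [-11.5,87,-75,0,0,0,38]

```text
clock: 10.25
eef_pos: [491.0, 202.1, 133.5]
tool_rot: [-0.001, 0.694, 0.72, -0.002]
ft_force: [1.5, 0.9, 0.5]
finger_gap: 37.9
grasp_force: 0.0
```

Request:
play_rows:
  squeeze: 15
  steps:
    - [0,0,-15,0,0,0,38]
    - [0,0,-28,0,0,0,38]
    - [0,0,-35,0,0,0,38]
    - [0,0,-35,0,0,0,25]
    - [0,0,-35,0,0,0,10]

```text
clock: 10.75
eef_pos: [492.4, 201.7, 101.5]
tool_rot: [0.0, 0.694, 0.72, 0.0]
ft_force: [0.2, 1.4, 0.5]
finger_gap: 25.3
grasp_force: 0.0
```

Request:
play_rows:
  steps:
    - [0,0,0,0,0,0,10]
    - [0,0,0,0,0,0,10]
    - [0,0,0,0,0,0,10]

```text
clock: 11.05
eef_pos: [492.4, 201.9, 101.8]
tool_rot: [0.0, 0.694, 0.72, 0.0]
ft_force: [-0.6, 0.7, 2.5]
finger_gap: 13.6
grasp_force: 15.0
```

Request:
play_rows:
  steps:
    - [-5,-1.3,0,0,0,0,10]
    - [-9.9,-3.1,0,0,0,0,10]
    - [-14.5,-5.4,0,0,0,0,10]
    - [-18.9,-8.2,0,0,0,0,10]
    - [-22.9,-11.5,0,0,0,0,10]

```text
clock: 11.55
eef_pos: [469.9, 191.5, 101.9]
tool_rot: [0.0, 0.694, 0.72, 0.002]
ft_force: [3.3, 3.6, 1.7]
finger_gap: 13.9
grasp_force: 15.0
```

Request:
play_rows:
  steps:
    - [-3.7,-3.5,0,0,0,0,10]
    - [-7,-7.5,0,0,0,0,10]
    - [-9.9,-11.8,0,0,0,0,10]
    - [-12.3,-16.4,0,0,0,0,10]
    - [-14.2,-21.2,0,0,0,0,10]

```text
clock: 12.05
eef_pos: [455.4, 169.2, 101.8]
tool_rot: [0.0, 0.694, 0.72, 0.001]
ft_force: [3.2, 3.6, 5.3]
finger_gap: 13.9
grasp_force: 15.0
```

Request:
play_rows:
  steps:
    - [-1.4,-5,0,0,0,0,10]
    - [-2.4,-10,0,0,0,0,10]
    - [-2.7,-14,0,0,0,0,10]
    - [-2.9,-17,0,0,0,0,10]
    - [-2.9,-17,0,0,0,0,10]

```text
clock: 12.55
eef_pos: [451.6, 151.8, 101.7]
tool_rot: [-0.0, 0.694, 0.72, -0.0]
ft_force: [-1.1, 1.8, 9.3]
finger_gap: 13.7
grasp_force: 15.0
```

Request:
play_rows:
  steps:
    - [0,-1,0,0,0,0,10]
    - [0,-1,0,0,0,0,10]
    - [0,0,0,0,0,0,25]
    - [0,0,0,0,0,0,36]
    - [0,0,0,0,0,0,36]

```text
clock: 13.05
eef_pos: [451.1, 151.0, 100.6]
tool_rot: [-0.0, 0.694, 0.72, -0.001]
ft_force: [0.3, -0.1, 0.3]
finger_gap: 33.7
grasp_force: 0.0
```

Request:
play_rows:
  steps:
    - [0,0,15,0,0,0,36]
    - [0,0,45,0,0,0,36]
    - [0,0,80,0,0,0,36]
    - [0,-30,110,0,0,0,36]
    - [20,-50,120,0,0,0,36]

```text
clock: 13.55
eef_pos: [471.3, 101.3, 223.8]
tool_rot: [0.001, 0.694, 0.72, 0.0]
ft_force: [0.3, 0.5, -0.1]
finger_gap: 35.8
grasp_force: 0.0
```

Request:
play_rows:
  steps:
    - [0,0,0,0,0,0,36]
    - [0,0,0,0,0,0,36]
    - [0,0,0,0,0,0,36]

```text
clock: 13.85
eef_pos: [471.0, 102.5, 220.3]
tool_rot: [-0.001, 0.694, 0.72, -0.001]
ft_force: [-0.0, 0.4, -0.2]
finger_gap: 35.8
grasp_force: 0.0
```

```bash
python3 - <<'E'
from h import *
c=snap('wrist','w4');print(arm.get_obs()['ft_force'])
E
```

```text
[ 0.04509047 -0.60975803 -0.79012433]
```

View pics/w4.png

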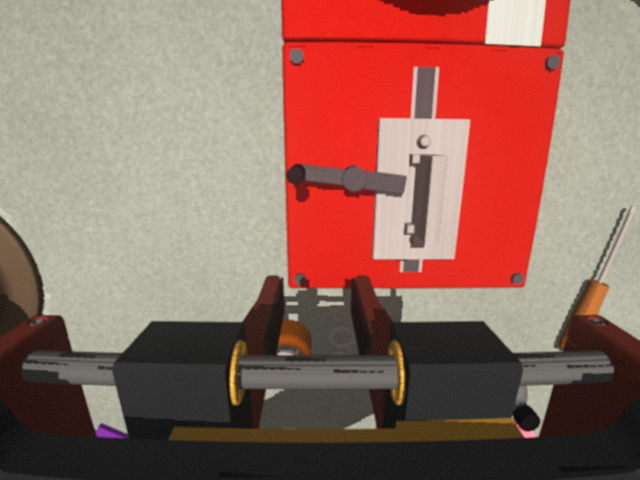

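The jaw runs over the plate, pivot (355,179) to tip (405,184), and the stud is in the hole at (424,142). I'll check the angle before handing in.

```bash
python3 - <<'E'
from h import *
c=load('w4')
p=ray(c,(355,179),89);j=ray(c,(405,184.5),86);k=ray(c,(296,173),125)
d=j-p;e=k[:2]-[502.6,152.1]
print(np.linalg.norm(d),np.pi/2+np.arctan2(d[1],d[0])-.033, k, np.pi/2+np.arctan2(-e[1],-e[0])-.033)
E
```

```text
45.70771933278848 1.4640067326417299 [452.32785391 157.94596887 125.        ] 1.4220298377141605
```

The clamp is at about 1.44 rad, which passes, but it may not be quite at its stop. I'll nudge the knob from its +y side with closed fingers.

Request:
play_rows:
  squeeze: 10
  steps:
    - [-10,40,-10,0,0,0,20]
    - [-19,82,-30,0,0,0,5]
    - [-19,84,-65,0,0,0,0]
    - [-19,84,-100,0,0,0,0]
    - [-19,84,-116,0,0,0,0]

```text
clock: 14.4
eef_pos: [450.3, 186.4, 101.9]
tool_rot: [-0.001, 0.693, 0.721, -0.002]
ft_force: [-1.0, 0.3, 0.8]
finger_gap: 1.5
grasp_force: 0.0
```

Request:
play_rows:
  steps:
    - [0,-4,0,0,0,0,0]
    - [0,-8,0,0,0,0,0]
    - [0,-11,0,0,0,0,0]
    - [0,-13,0,0,0,0,0]
    - [0,-15,0,0,0,0,0]

```text
clock: 14.9
eef_pos: [453.4, 171.3, 106.1]
tool_rot: [0.0, 0.694, 0.72, 0.001]
ft_force: [-1.6, 2.2, 1.9]
finger_gap: 0.5
grasp_force: 1.0
```

Request:
play_rows:
  steps:
    - [0,-1,0,0,0,0,0]
    - [0,-2,0,0,0,0,0]
    - [0,-2,0,0,0,0,0]

```text
clock: 15.2
eef_pos: [453.4, 168.9, 105.4]
tool_rot: [0.0, 0.694, 0.72, 0.0]
ft_force: [0.1, 0.3, 1.3]
finger_gap: 0.3
grasp_force: 0.6
```

Request:
play_rows:
  steps:
    - [0,-1,0,0,0,0,0]
    - [0,-2,0,0,0,0,0]
    - [0,-3,0,0,0,0,0]
    - [0,-3,0,0,0,0,0]

```text
clock: 15.6
eef_pos: [453.3, 167.9, 105.4]
tool_rot: [-0.001, 0.694, 0.72, 0.001]
ft_force: [-0.7, 7.5, 0.5]
finger_gap: 0.3
grasp_force: 3.6
```

Request:
play_rows:
  steps:
    - [0,-1,0,0,0,0,0]
    - [0,-2,0,0,0,0,0]
    - [0,-2,0,0,0,0,0]

```text
clock: 15.9
eef_pos: [453.4, 167.7, 105.5]
tool_rot: [-0.001, 0.693, 0.721, 0.003]
ft_force: [-0.4, 11.7, -2.3]
finger_gap: 1.0
grasp_force: 6.1
```

The force now climbs with no further motion, so the clamp is at its stop. Backing off and rising clear.

Request:
play_rows:
  steps:
    - [0,8,0,0,0,0,0]
    - [0,15,0,0,0,0,0]
    - [0,18,40,0,0,0,0]
    - [0,18,80,0,0,0,0]
    - [0,18,120,0,0,0,0]

```text
clock: 16.4
eef_pos: [452.5, 181.7, 226.2]
tool_rot: [-0.0, 0.694, 0.72, -0.001]
ft_force: [0.8, -0.3, 1.0]
finger_gap: 0.6
grasp_force: 0.0
```

Request:
play_rows:
  steps:
    - [0,-80,10,0,0,0,30]
    - [0,-100,10,0,0,0,30]
    - [0,-100,10,0,0,0,30]
    - [0,-100,10,0,0,0,30]

```text
clock: 16.8
eef_pos: [453.0, 80.5, 235.2]
tool_rot: [0.0, 0.696, 0.718, -0.0]
ft_force: [-0.2, 0.1, 0.5]
finger_gap: 28.3
grasp_force: 0.0
```

```bash
python3 - <<'E'
from h import *
print(arm.get_obs()['ft_force']); c=snap('wrist','w5')
p=proj(c,[[452.3,158,125],[452.6,150.5,125],[502.6,152.1,89]]).astype(int);print(p)
u,v=p.min(0)-25;print(u,v)
# dark knob centroid near the prediction
g=cv2.cvtColor(c['color'],cv2.COLOR_RGB2GRAY);w=g[v:v+70,u:u+45];ys,xs=np.nonzero(w<45);print(xs.mean()+u,ys.mean()+v,len(xs),ray(c,(xs.mean()+u,ys.mean()+v),122))
print(arm.finish_job())
E
```

```text
[-0.24413238  0.10174947  0.51245795]
[[319 144]
 [319 153]
 [374 152]]
294 119
319.6825396825397 158.25396825396825 63 [452.81234717 146.79419758 122.        ]
the job is handed in; nothing more can be done
None
```

The job is handed in: the steel tool rest lies flush over both studs and released, the clamp is swung round to its stop over the foot plate, and the arm is clear; the verdict was not returned.

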